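Close a filter holder's lock ring with a two-pin spanner

ROBOT

A 6-joint arm with a two-finger parallel gripper is mounted at the origin on a cart in front of the work surface, level with it; the furniture and walls round the work are solid. World frame = base frame: x ahead of the robot, y to its left, z up, the work surface at z = 0. Lengths are in m, angles in degrees, forces in N, time in s.
With the tool pointing down it reaches from about 0.4 to 0.825 m from the base axis. Payload 7 kg.
Tool frame: the origin (TCP) lies on the centre line of the jaws, within the pads' length; the fingertips stand r.tip_reach ahead of it and the grasp point (between the pads) is the TCP (r.tip_reach is the distance from the TCP to the fingertips, in m); z points along the fingers, y is the line along which they close (so a half turn about z gives the same grasp; the last joint's range is limited). The gripper opens to 88 mm and grips with 3 to 60 N. Pads are 19 mm wide; open, the fingers measure 130 mm over their backs; the gripper's body (78 mm by 193 mm) begins 47 mm behind the grasp point.
Start: joints at [-55.743, 20.546, 0.682, 0, -70.136, -16.507], TCP at [0.206, -0.643, 0.246] pointing down, gripper open.
Joint ranges: [-176.03, 176.03], [-82.01, 121.73], [-58.28, 71.71], [-173.87, 95.51], [-174.79, -0.11], [-173.66, 173.66]. Speed limits (degrees/s): [136.94, 136.94, 172.46, 180, 180, 180].

INTERFACE

Orientations are given as [roll, pitch, yaw] about the fixed x, y, z axes, in that order (R = Rz(yaw) Ry(pitch) Rx(roll)).
In Python, from plant import sensors, cams, r gives the robot as it stands.
- The arm moves only by the tool drive_tool, never from a script. Its argument "rows" is a list of rows, each an object of numbers: "fingers": the gripper's target within -1 to 1 (fully open at 1, half-way at 0, shut at -1); "x", "y", "z": the shift along the tool's x, y, z in m; "spin": the turn about the tool's z in rad. A call has 1 to 10 rows; each row is the pose to reach, as a shift and turn from the pose commanded when the call began, along the tool's axes at that moment; what a row does not reach only later rows make up. A row lasts 1/8 s, in which the tool goes at most 62.5 mm and 10.7 degrees, less where a joint would pass 70% of its speed; a pose out of reach is approached as far as the arm can. A call with a gripper value outside its range is refused whole. The fingers move at their own pace and stop on an object; "newtons" is the grip in N (left out, the last holds). Time passes only in rows, so rows that repeat a pose let the fingers close. It gives the time, the measured TCP pose, the force, the opening and the grip force at its end, in the units of the state.
- sensors.get_state(): the state, without advancing time (a new reading comes with each control period).
- cams.capture(name): name is "side" or "top"; returns a dict with "pixels" (384x512x3 uint8, red, green, blue), "intrinsics" (3x3 intrinsics, pixels), "k1" (the pictures are not rectified: a ray, as slopes to the right and down, at radius r is drawn at 1 + k1 r^2 times it, then the intrinsics apply), "eye" and "orientation" of the camera in the world. Camera axes: x right, y up, looking along -z (the intrinsics and any distortion apply to the point x, -y, -z); pixel columns grow to the right and rows downward; lengths in m; the calibration is good to about 2 mm. A picture is of the moment at which its call begins. There is no depth.
- r.close_job(): hands the job in; it is judged then, once.
The state is a dict: "time_s": time; "joints": joint angles; "qd": joint speeds; "joint_torque": joint torques, N m; "tcp_pos": TCP position; "eef_rot": TCP orientation; "contact_force": force on the tool from outside, world axes, zero at the start; "moment": the same for the moment, N m; "gripper_width": finger opening in m; "gripper_force": force on a finger pad.
Only numpy, scipy, OpenCV 4.12 (cv2) and the standard library are available. Lean on these libraries where they do the work, as an engineer would, in place of code of your own. Each camera call takes 0.05 s, during which the arm holds its last target. There are 200 camera calls.

TASK

The two-pin spanner stands in its parking block: take it by its flat grip, set it gently on the filter holder's lock ring and feel round for the two holes until both pins have dropped fully home. Only then turn the ring clockwise (seen from above) up to its stop, without forcing anything, and stand the spanner upright in its block again with both pins in the block's holes. Leave the dish, the tape and the bottle near the work where they are.

Things in the scene. Friction and masses are not known exactly. Their poses are not given: they have to be found in the camera images.
- filter_holder: Round aluminium filter holder fixed to the bench: foot 116 mm across, flange 104 mm across at 44 to 52 mm height, rim (96 outside, 80 mm inside) up to 60 mm, hose port at +x. Origin: centre of its underside, z up. In the rim lies the steel lock ring (see ring_face, lock_ring). More than 30 N from the spanner damages the holder and ring.
- ring_face (a point): Centre of the ring's flat face at rest, 66 mm above the bench; fixed to the holder, axes as the holder's (does not turn or sink). Ring: 76 mm across, 30 mm bore, 12 mm thick; two 8.2 mm through holes, chamfered 1 mm, opposite each other 27 mm from the centre. It lies on a wave spring: gives from about 1 N on, 1 mm per 3 N, at most 3 mm.
- lock_ring (a joint): Ring turned clockwise seen from above, rad: starts at 0 to 0.15, firm stop at 0.75, friction about 0.22 N m, stays where left; pins pressed on its face with under 6 N do not drag it. Thread not indexed: at reading q the line of the two holes is the holder's x axis turned q clockwise, give or take a fixed unknown offset of up to 0.4 rad either way: find it by feel or sight.
- spanner: Dark steel two-pin spanner, upright, 0.22 kg. Origin: midway between the pin tips; z up, x along the line of the pins. Two 6 mm pins, 9 mm long, chamfered, point down at x = -27 and +27 mm; cross bar 72 x 14 mm at z = 9 to 21 mm, its underside meets the ring's face when the pins are home; flat grip 44 mm wide (x), 12 mm thick (y), z = 29 to 66 mm. Same either way round.
- spanner_grip (a point): Middle of the spanner's flat grip, 49 mm above the pin tips; axes as the spanner's.
- pin_tips (a point): Point midway between the two pin tips (the spanner's origin); axes as the spanner's.
- parking_block: Grey plastic block fixed to the bench, 100 x 44 x 22 mm (x, y, z), in whose two holes the spanner stands. Origin: centre of its underside, z up.
- block_top (a point): Centre of the parking block's upper face, 22 mm above the bench; axes as the block's. Two chamfered 11 mm holes, 14 mm deep, at x = -27 and +27 mm. Parked, the spanner's shoulder rests on this face, its pin tips 9 mm below it, its x axis along the block's.
- petri_dish: Covered clear petri dish, 58 mm across, 15 mm high, loose bystander; origin: centre of its underside.
- tape_roll: Roll of tape lying flat, 104 mm across, 25 mm high, loose bystander; origin: centre of its underside.
- dropper_bottle: Small brown dropper bottle, 33 mm across, 102 mm high, loose bystander; origin: centre of its underside.
Things that resemble listed ones, but are neither listed nor needed, are in the scene too. Leave any purple look-alike of the parking_block alone. Of the things shaped like the spanner, the steel one is meant.

How it is judged:
By the outcome, as a careful person would: the job done as asked, in the order asked, and still so for the second after the job is handed in, with the robot touching nothing.
It also fails if it takes over 72 s, if anything falls off the work surface, if the arm or the gripper's body presses on something with over 40 N, if the wrist force passes 120 N, or if a joint passes its speed limit or range.

## Working session

There is one attempt and no reset: what is moved stays moved. The work goes in short steps, Python scripts to look and compute and a tool call to move; the robot and the scene stay as the last step left them, time stands still between calls to the robot, and variables do not carry over. Pictures are saved under pics/ and viewed, at most 10 in all, crops included, and the job is handed in when it is done.

Besides the shell and the picture viewer there is one more tool, called as name(argument=value, ...) on one line, values as JSON. drive_tool: Moves the arm, as the interface text tells. Its arguments: {"type":"object","properties":{"rows":{"type":"array"},"newtons":{"type":"number"}},"required":["rows"]}

```bash
mkdir -p pics; ls
cat > h.py <<'E'
from plant import sensors,cams,r
import numpy as np,cv2
from scipy.spatial.transform import Rotation as R
def rot(o):
    o=np.array(o,float)
    if o.shape==(3,3): return o
    if o.size==3: return R.from_euler('xyz',o,degrees=True).as_matrix()
    raise ValueError(o)
def ray(c,u,v):
    K=np.array(c['intrinsics']);k=c['k1']
    d=np.array([(u-K[0,2])/K[0,0],(v-K[1,2])/K[1,1]]);p=d.copy()
    for _ in range(20): p=d/(1+k*(p@p))
    return rot(c['orientation'])@np.array([p[0],-p[1],-1])
def onz(c,u,v,z):
    d=ray(c,u,v);e=np.array(c['eye']);return e+d*(z-e[2])/d[2]
def proj(c,P):
    q=rot(c['orientation']).T@(np.array(P)-c['eye']);s=np.array([q[0],-q[1]])/-q[2]
    s=s*(1+c['k1']*(s@s));K=np.array(c['intrinsics']);return s*[K[0,0],K[1,1]]+K[:2,2]
def snap(n,f=None):
    c=cams.capture(n)
    if f: cv2.imwrite('pics/'+f,np.ascontiguousarray(c['pixels'][:,:,::-1]))
    return c
E
python3 - <<'E'
from h import *
for n in('top','side'):
    c=snap(n,n+'0.png');print(n,c['intrinsics'],c['k1'],c['eye'],c['orientation'])
print(sensors.get_state(),r.tip_reach)
E
```

```text
pics
top [[404.44315351   0.         253.3936275 ]
 [  0.         404.44315351 192.92472327]
 [  0.           0.           1.        ]] 0.004622648944910526 [ 0.40602747 -0.29567663  1.25166266] [  8.08445306   0.4623935  -89.7528697 ]
side [[389.80049878   0.         257.77581656]
 [  0.         389.80049878 189.45312229]
 [  0.           0.           1.        ]] -0.11215072598802467 [0.39708544 0.39708965 0.84571385] [  43.7172685    -1.13100018 -162.80886419]
{'time_s': 0.1, 'joints': array([-5.57408032e+01,  2.05876623e+01,  6.39410917e-01, -1.78761774e-02,
       -7.01345812e+01, -1.65074617e+01]), 'qd': array([-0.0046144 , -0.11533275,  0.16047417,  0.06099741, -0.10216792,
        0.036972  ]), 'joint_torque': array([-2.06550460e-03, -5.84163165e+01,  2.93748361e+01,  7.01521039e+00,
        1.02752171e-02, -6.54137557e-05]), 'tcp_pos': array([ 0.20566788, -0.64248509,  0.24471511]), 'eef_rot': array([ 1.79915806e+02, -7.42530395e-03, -1.62254346e+02]), 'contact_force': array([-0.05311269,  0.33297302,  0.38762152]), 'moment': array([0.00356215, 0.00259718, 0.03068608]), 'gripper_force': 0.0, 'gripper_width': 0.08758658282277149} 0.019
```

View pics/top0.png

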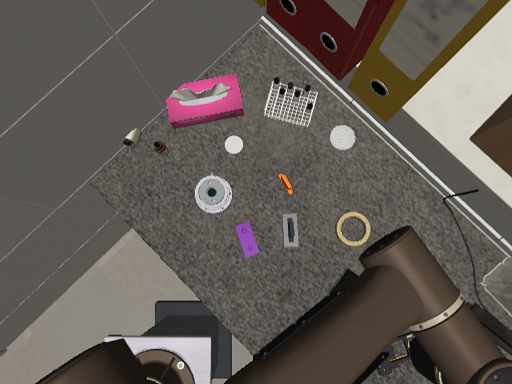

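View pics/side0.png

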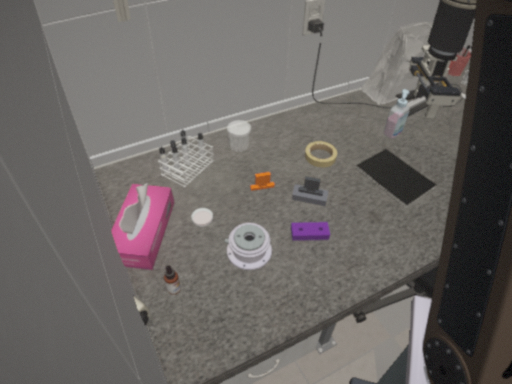

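The top view shows the holder with its ring at about (213,194), the grey block with the steel spanner at (290,230), the purple look-alike at (247,239) and the tape at (353,229). In the side view the ring is at (250,237) and the block at (310,195). I'll enlarge the holder and block from both views.

Run:
```python
from h import *
C={n:[cams.capture(n) for _ in range(6)] for n in('top','side')}
cr={'top':[(190,170),(265,205)],'side':[(225,212),(285,170)]}
rows=[]
for n in C:
    a=np.mean([c['pixels'].astype(float) for c in C[n]],0)
    np.save(n+'avg.npy',a)
    a=a.astype(np.uint8)[:,:,::-1]
    rows.append(np.hstack([cv2.resize(a[y:y+50,x:x+50],(400,300) if 0 else (300,300),interpolation=cv2.INTER_CUBIC) for x,y in cr[n]]))
cv2.imwrite('pics/crop.png',np.vstack(rows))
a=np.load('topavg.npy').astype(np.uint8);c=C['top'][0]
hsv=cv2.cvtColor(a,cv2.COLOR_RGB2HSV)
for nm,(x,y) in {'holder':(190,170),'block':(265,205)}.items():
    s=hsv[y:y+50,x:x+50]; print(nm); 
    print(s[::4,::3,2])
```

```text
holder
[[ 85  98  88  85  78  96 101  94  81  89  78  98  80  85  85  91 101]
 [ 87  99  85  84  86  98  89 160  86  88 103 102  96  98  84  84  89]
 [101  88  84  89 135 214 213 191 207 206 177 109  78  81  92  84  82]
 [ 68 103  83 209 194 162 125 166 166 161 182 209 186  92 110  82  97]
 [ 94  98 172 196 161 160 166 140 166 162 162 176 194 210  63  96  87]
 [ 65  83 214 157 163 162  74  30  28 167 163 162 216 162  76 122  93]
 [ 93  63 213 151 162 167  50  31  30 162 160 159 206 132  92  95 106]
 [ 77  86 206 181 158 158 160 165 160 160 159 166 166 210  86  82  87]
 [ 88  90 129 184 195 141 159 162 172 131 190 197 167 213  95 100  90]
 [ 93  83  88 188 204 184 215 214 214 189 185 190 215  82 103  90  86]
 [ 89  99  92  97  94 189 192 197 180 213 217 127  86 102 110  97 106]
 [ 72  71  95  87  95 101  92  82  98  97  96 100  97  95  81 111  84]
 [103 104  99  93  76 104  96  76 101  67  89  96  98  95 102  61  97]]
block
[[107 107  89  98  98  81  81  85  86  84 107  94  96  79  93  85 102]
 [ 91 101  99  85  82  99 108  90  94  93  77  86  85  78  68 100  97]
 [ 92 101  86  90  95 109  96 117 109 121 122  86  83  93  96  92  99]
 [ 86  96 102 106 100  77 149 146 129 148 144  93  97  85  79  93  94]
 [ 96  90  87 107  76  99 150 147  50  89 146  70  92  92  94  98  92]
 [ 94  95  92  78 109 104 153 150  15  62 148 100  79  87  88  90  96]
 [ 83  75  73  91 104 108 122 150  19  61 150  86  96  76  96  97  88]
 [ 83  90  91 110  93 105  92 151  23  63 154  81  96  91  81 109  93]
 [ 87  87  75  81 108  98  74 151  49  52 151 113 102  88  86  77  86]
 [ 91  89 103  94  95 109  68 152  47  82 152 120  97  97  77  83  82]
 [ 80  79  89 101  96 102  71 154 154 155 155 132  60  87  99 113  73]
 [ 80  98  93 100  94  94  86  81  89  74  86  91 100  88  91 100  86]
 [ 96  68 101 100  91  93  72  86 110  88 104  95  88  96  88 105  73]]
```

View pics/crop.png

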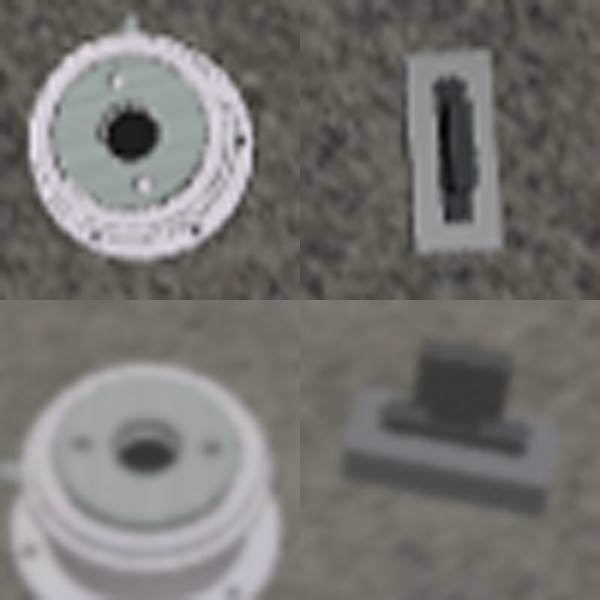

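The crops show both ring holes: in the top view at crop pixels (117,80) and (144,184), in the side view at (82,143) and (212,147). They also show the hose port and the spanner's grip and bar lying along the block. Now the numbers.

```bash
cat > m.py <<'E'
from h import *
def ringm(c,a,x0,y0,side=False):
    s=a[y0:y0+50,x0:x0+50]
    g=(s[...,1]-s[...,0])
    m=((g>4)&(s[...,1]>110)).astype(np.uint8)
    k,l,st,ce=cv2.connectedComponentsWithStats(m)
    i=1+np.argmax(st[1:,4]);m=(l==i).astype(np.uint8)
    ct=max(cv2.findContours(m,0,1)[0],key=cv2.contourArea);h=cv2.convexHull(ct)
    e=cv2.fitEllipse(h);return e[0][0]+x0,e[0][1]+y0,e
C={}
for n,x,y in(('top',190,170),('side',225,212)):
    c=cams.capture(n);a=np.load(n+'avg.npy');C[n]=(c,a)
    u,v,e=ringm(c,a,x,y);print(n,'ring px',u,v,e[1],'->',onz(c,u,v,.066))
P=lambda x0,y0,p:(x0+(p[0]+.5)/6-.5,y0+(p[1]+.5)/6-.5)
for n,x0,y0,hs in(('top',190,170,[(117,80),(144,184)]),('side',225,212,[(82,143),(212,147)])):
    c=C[n][0];q=[onz(c,*P(x0,y0,h),.066) for h in hs];d=q[1]-q[0]
    print(n,'holes',q,'mid',(q[0]+q[1])/2,'len',np.linalg.norm(d),'ang',np.degrees(np.arctan2(d[1],d[0])))
# hose port direction
print('port',onz(C['top'][0],*P(190,170,(130,20)),.03))
c,a=C['top'];s=a[205:255,265:315]
m=((s.max(2)>125)&(s.max(2)-s.min(2)<25)).astype(np.uint8)
m=cv2.morphologyEx(m,cv2.MORPH_OPEN,np.ones((2,2)))
ct=max(cv2.findContours(m,0,1)[0],key=cv2.contourArea)
rc=cv2.minAreaRect(ct);b=[onz(c,p[0]+265,p[1]+205,.022) for p in cv2.boxPoints(rc)]
print('block',np.round(b,4),'c',np.mean(b,0))
for i in range(2):
    d=b[i+1]-b[i];print(np.linalg.norm(d),np.degrees(np.arctan2(d[1],d[0])))
# block top corners by eye (side and top crops)
for n,x0,y0,k in(('side',285,170,[(362,387),(557,423),(547,487),(345,455)]),('top',265,205,[(407,53),(488,50),(503,247),(417,252)])):
    c=C[n][0];b=np.array([onz(c,*P(x0,y0,(p[0]-300,p[1]-(300 if n=='side' else 0))),.022) for p in k]);print(n,np.round(b,4),b.mean(0))
# grip top corners, z=.079
c=C['side'][0]
for p in[(423,340),(512,350),(505,360),(420,352)]:
    print('grip',onz(c,*P(285,170,(p[0]-300,p[1]-300)),.079))
c=C['top'][0]
for p in[(442,78),(462,80),(478,178),(458,180),(475,100)]: print('griptop',onz(c,*P(265,205,(p[0]-300,p[1])),.079))
E
python3 m.py
```

```text
top ring px 211.03423309326172 191.65617561340332 (24.631534576416016, 25.055147171020508) -> [ 0.57780767 -0.1597736   0.066     ]
side ring px 248.93908500671387 236.6423511505127 (23.337080001831055, 28.575471878051758) -> [ 0.57570494 -0.15807241  0.066     ]
top holes [array([ 0.6040523, -0.1534669,  0.066    ]), array([ 0.55216522, -0.16780328,  0.066     ])] mid [ 0.57810876 -0.16063509  0.066     ] len 0.053831230723266794 ang -164.5545407773264
side holes [array([ 0.602164  , -0.15341174,  0.066     ]), array([ 0.55027999, -0.16817934,  0.066     ])] mid [ 0.57622199 -0.16079554  0.066     ] len 0.053944711155463974 ang -164.11220378319067
port [ 0.6412516  -0.15520315  0.03      ]
block [[ 0.5129 -0.376   0.022 ]
 [ 0.5156 -0.4188  0.022 ]
 [ 0.4169 -0.4235  0.022 ]
 [ 0.4142 -0.3812  0.022 ]] c [ 0.46488539 -0.39989291  0.022     ]
0.04291690523235596 -86.41618725972975
0.09882177124911742 -177.2739903915891
side [[ 0.516  -0.4161  0.022 ]
 [ 0.4188 -0.4222  0.022 ]
 [ 0.4159 -0.3786  0.022 ]
 [ 0.5131 -0.3686  0.022 ]] [ 0.46595306 -0.3963776   0.022     ]
top [[ 0.5179 -0.3737  0.022 ]
 [ 0.5195 -0.4148  0.022 ]
 [ 0.4204 -0.4213  0.022 ]
 [ 0.4177 -0.3781  0.022 ]] [ 0.46887364 -0.39699757  0.022     ]
grip [ 0.48753381 -0.39921184  0.079     ]
grip [ 0.44605611 -0.40594863  0.079     ]
grip [ 0.44793623 -0.39829451  0.079     ]
grip [ 0.4871484  -0.39086039  0.079     ]
griptop [ 0.50062042 -0.38693887  0.079     ]
griptop [ 0.49968807 -0.39659338  0.079     ]
griptop [ 0.45255055 -0.40385236  0.079     ]
griptop [ 0.45155424 -0.39423784  0.079     ]
griptop [ 0.49004178 -0.4027785   0.079     ]
```

```bash
cat > g.py <<'E'
import sys,numpy as np
# usage: g.py cx cy cz cyaw  tx ty tz tyaw  -> tool shifts
a=[float(v) for v in sys.argv[1:]];y=np.radians(a[3]);d=np.array(a[4:7])-a[:3]
print('x %.4f y %.4f z %.4f spin %.4f'%(np.cos(y)*d[0]+np.sin(y)*d[1],np.sin(y)*d[0]-np.cos(y)*d[1],-d[2],-np.radians(a[7]-a[3])))
E
python3 g.py .206 -.643 .246 -162.25 .467 -.397 .13 -175.5
```

```text
x -0.3236 y 0.1547 z 0.1160 spin 0.2313
```

drive_tool(rows=[{"x": -0.05, "y": 0.025, "z": 0.0, "spin": 0.05, "fingers": 1}, {"x": -0.1, "y": 0.05, "z": 0.0, "spin": 0.1}, {"x": -0.15, "y": 0.075, "z": 0.0, "spin": 0.15}, {"x": -0.2, "y": 0.1, "z": 0.02, "spin": 0.2}, {"x": -0.25, "y": 0.12, "z": 0.04, "spin": 0.23}, {"x": -0.3, "y": 0.145, "z": 0.07, "spin": 0.23}, {"x": -0.3235, "y": 0.1545, "z": 0.1, "spin": 0.23}, {"x": -0.3235, "y": 0.1545, "z": 0.116, "spin": 0.23}, {"x": -0.3235, "y": 0.1545, "z": 0.116, "spin": 0.23}])

```text
invalid input
```

drive_tool(rows=[{"x": -0.05, "y": 0.025, "z": 0.0, "spin": 0.05, "fingers": 1}, {"x": -0.1, "y": 0.05, "z": 0.0, "spin": 0.1, "fingers": 1}, {"x": -0.15, "y": 0.075, "z": 0.0, "spin": 0.15, "fingers": 1}, {"x": -0.2, "y": 0.1, "z": 0.02, "spin": 0.2, "fingers": 1}, {"x": -0.25, "y": 0.12, "z": 0.04, "spin": 0.23, "fingers": 1}, {"x": -0.3, "y": 0.145, "z": 0.07, "spin": 0.23, "fingers": 1}, {"x": -0.3235, "y": 0.1545, "z": 0.1, "spin": 0.23, "fingers": 1}, {"x": -0.3235, "y": 0.1545, "z": 0.116, "spin": 0.23, "fingers": 1}, {"x": -0.3235, "y": 0.1545, "z": 0.116, "spin": 0.23, "fingers": 1}])

```text
time_s: 1.92
tcp_pos: [0.4659, -0.3969, 0.1284]
eef_rot: [179.9, -0.1, -175.4]
contact_force: [0.1, -0.3, -0.3]
gripper_width: 0.0879
gripper_force: 0.0
```

drive_tool(rows=[{"x": 0, "y": 0, "z": 0.035, "spin": 0, "fingers": 1}, {"x": 0, "y": 0, "z": 0.066, "spin": 0, "fingers": 0.2}, {"x": 0, "y": 0, "z": 0.066, "spin": 0, "fingers": -0.2}, {"x": 0, "y": 0, "z": 0.066, "spin": 0, "fingers": -0.5}, {"x": 0, "y": 0, "z": 0.066, "spin": 0, "fingers": -1}, {"x": 0, "y": 0, "z": 0.066, "spin": 0, "fingers": -1}, {"x": 0, "y": 0, "z": 0.066, "spin": 0, "fingers": -1}, {"x": 0, "y": 0, "z": 0.066, "spin": 0, "fingers": -1}], newtons=20)

```text
time_s: 2.92
tcp_pos: [0.4668, -0.3971, 0.0638]
eef_rot: [-180.0, 0.0, -175.4]
contact_force: [-0.2, 0.1, -0.1]
gripper_width: 0.0234
gripper_force: 0.0
```

drive_tool(rows=[{"x": 0, "y": 0, "z": 0, "spin": 0, "fingers": -1}, {"x": 0, "y": 0, "z": 0, "spin": 0, "fingers": -1}, {"x": 0, "y": 0, "z": 0, "spin": 0, "fingers": -1}, {"x": 0, "y": 0, "z": 0, "spin": 0, "fingers": -1}], newtons=20)

```text
time_s: 3.42
tcp_pos: [0.4668, -0.397, 0.0635]
eef_rot: [180.0, -0.0, -175.4]
contact_force: [-0.6, 1.1, 0.2]
gripper_width: 0.0119
gripper_force: 20.0
```

drive_tool(rows=[{"x": 0, "y": 0, "z": 0, "spin": 0, "fingers": -1}, {"x": 0, "y": 0, "z": -0.005, "spin": 0, "fingers": -1}, {"x": 0, "y": 0, "z": -0.02, "spin": 0, "fingers": -1}, {"x": 0, "y": 0, "z": -0.05, "spin": 0, "fingers": -1}, {"x": 0, "y": 0, "z": -0.09, "spin": 0, "fingers": -1}, {"x": 0, "y": 0, "z": -0.09, "spin": 0, "fingers": -1}], newtons=55)

```text
time_s: 4.18
tcp_pos: [0.4688, -0.3983, 0.1583]
eef_rot: [-179.8, 0.4, -175.4]
contact_force: [0.2, -0.0, -1.3]
gripper_width: 0.0118
gripper_force: 55.0
```

```bash
python3 g.py .467 -.397 .154 -175.43 .577 -.1605 .147 -164.3
```

```text
x -0.1285 y 0.2270 z 0.0070 spin -0.1943
```

drive_tool(rows=[{"x": -0.01, "y": 0.018, "z": 0, "spin": -0.03, "fingers": -1}, {"x": -0.03, "y": 0.053, "z": 0, "spin": -0.08, "fingers": -1}, {"x": -0.055, "y": 0.097, "z": 0, "spin": -0.13, "fingers": -1}, {"x": -0.08, "y": 0.141, "z": 0, "spin": -0.17, "fingers": -1}, {"x": -0.105, "y": 0.185, "z": 0, "spin": -0.194, "fingers": -1}, {"x": -0.12, "y": 0.212, "z": 0, "spin": -0.194, "fingers": -1}, {"x": -0.1285, "y": 0.227, "z": 0.004, "spin": -0.194, "fingers": -1}, {"x": -0.1285, "y": 0.227, "z": 0.007, "spin": -0.194, "fingers": -1}, {"x": -0.1285, "y": 0.227, "z": 0.007, "spin": -0.194, "fingers": -1}, {"x": -0.1285, "y": 0.227, "z": 0.007, "spin": -0.194, "fingers": -1}])

```text
time_s: 5.42
tcp_pos: [0.5763, -0.1614, 0.1464]
eef_rot: [180.0, -0.0, -164.4]
contact_force: [0.4, 1.4, -2.2]
gripper_width: 0.0117
gripper_force: 55.0
```

Run:
```python
from h import *
print({k:np.round(v,4) for k,v in sensors.get_state().items() if k in('time_s','tcp_pos','eef_rot','contact_force','moment')})
o=[]
for n,x,y in(('side',205,170),('top',170,150)):
    a=snap(n)['pixels'][y:y+80,x:x+80,::-1]
    o.append(cv2.resize(np.ascontiguousarray(a),(400,400) if n=='top' else (400,400),interpolation=cv2.INTER_CUBIC))
cv2.imwrite('pics/over.png',np.hstack(o))
```

```text
{'time_s': np.float64(5.425), 'tcp_pos': array([ 0.5763, -0.1614,  0.1464]), 'eef_rot': array([ 1.799952e+02, -2.750000e-02, -1.643740e+02]), 'contact_force': array([ 0.4317,  1.4324, -2.1903]), 'moment': array([0.0734, 0.0157, 0.0113])}
```

View pics/over.png

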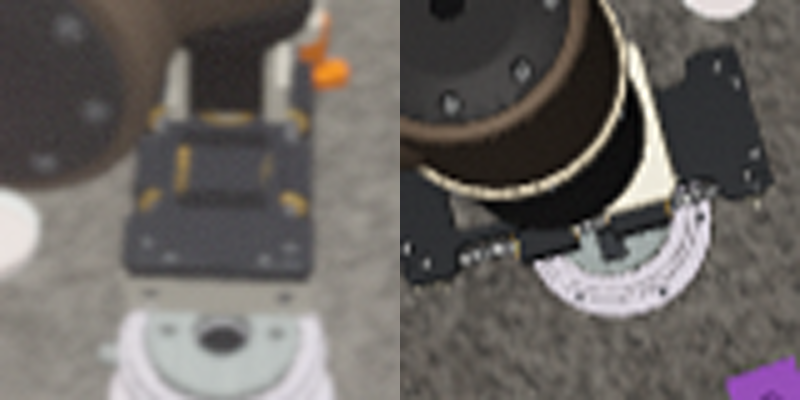

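The spanner is held over the ring. In the top view its bar end shows at about crop (612,258), and the side view is blocked by the gripper body. I'll use the bar end to find the spanner's offset in the jaws.

Run:
```python
from h import *
c=snap('top');a=c['pixels'].astype(int)
print(a[194:208,204:222].max(2))
for cv in [(597,258),(627,252),(612,256),(605,235),(622,232)]:
    u=170+(cv[0]-400+.5)/5-.5;v=150+(cv[1]+.5)/5-.5
    p=onz(c,u,v,.117)-sensors.get_state()['tcp_pos'];y=np.radians(-164.4)
    print(cv,u,v,'along x %.4f y %.4f'%(np.cos(y)*p[0]+np.sin(y)*p[1],np.sin(y)*p[0]-np.cos(y)*p[1]))
```

```text
[[ 15  20  67 145  83 121 149 133  50  54  54  55  55  55  46  47  38  34]
 [ 86 156  93 119  89  88  98  41  41  55  52  47  41  32  25  21  36  66]
 [ 83 157  96  94 139  53  30  51  43  34  31  20  21  63  68 134 136 147]
 [ 50  90 147 154 169  88  58  68  60  39  49 102 135 145 148 177 174 167]
 [ 44  60 177 171 167 110  62  67  66  58  71 167 178 171 168 168 169 161]
 [ 19  33 153 172 171 150  62  66  66  61  65 137 170 165 167 167 167 131]
 [100 132 157 173 173 167  70  63  66  61  62  84 170 169 169 164 129  96]
 [158 176 170 169 169 165  89  48  45  67  84 144 171 169 164 131 127 188]
 [185 149 165 166 167 168 146 102 134 141 145 174 167 138 139 155 197 224]
 [210 182 139 170 165 168 169 156 173 171 165 150 138 101 192 208 222 219]
 [216 217 184 175 155 162 155 141 144 166 152 191 171 185 225 224 219 191]
 [216 219 219 205 199 201 183 188 181 203 198 222 215 225 222 196 181 202]
 [192 191 216 222 223 222 215 223 217 224 222 222 215 197 184 202 193 209]
 [203 202 218 201 188 199 215 204 202 209 205 183 193 206 196 192 175 185]]
(597, 258) 209.0 201.2 along x 0.0320 y 0.0098
(627, 252) 215.0 200.0 along x 0.0332 y -0.0074
(612, 256) 212.0 200.8 along x 0.0331 y 0.0013
(605, 235) 210.6 196.6 along x 0.0205 y 0.0021
(622, 232) 214.0 196.0 along x 0.0214 y -0.0076
```

drive_tool(rows=[{"x": -0.001, "y": 0.0007, "z": 0.015, "spin": 0, "fingers": -1}, {"x": -0.001, "y": 0.0007, "z": 0.025, "spin": 0, "fingers": -1}, {"x": -0.001, "y": 0.0007, "z": 0.027, "spin": 0, "fingers": -1}, {"x": -0.001, "y": 0.0007, "z": 0.027, "spin": 0, "fingers": -1}])

```text
time_s: 6.08
tcp_pos: [0.5775, -0.1596, 0.1192]
eef_rot: [180.0, -0.0, -164.3]
contact_force: [1.5, -0.2, -2.1]
gripper_width: 0.0121
gripper_force: 55.0
```

drive_tool(rows=[{"x": 0, "y": 0, "z": 0.001, "spin": 0, "fingers": -1}, {"x": 0, "y": 0, "z": 0.002, "spin": 0, "fingers": -1}, {"x": 0, "y": 0, "z": 0.003, "spin": 0, "fingers": -1}, {"x": 0, "y": 0, "z": 0.004, "spin": 0, "fingers": -1}, {"x": 0, "y": 0, "z": 0.004, "spin": 0, "fingers": -1}])

```text
time_s: 6.7
tcp_pos: [0.5775, -0.1596, 0.1155]
eef_rot: [180.0, -0.0, -164.3]
contact_force: [0.6, 0.4, -2.1]
gripper_width: 0.0113
gripper_force: 55.0
```

drive_tool(rows=[{"x": 0, "y": 0, "z": 0.0005, "spin": 0, "fingers": -1}, {"x": 0, "y": 0, "z": 0.001, "spin": 0, "fingers": -1}, {"x": 0, "y": 0, "z": 0.0015, "spin": 0, "fingers": -1}, {"x": 0, "y": 0, "z": 0.0015, "spin": 0, "fingers": -1}])

```text
time_s: 7.2
tcp_pos: [0.5775, -0.1596, 0.114]
eef_rot: [180.0, -0.0, -164.3]
contact_force: [-0.3, -0.3, -0.9]
gripper_width: 0.0116
gripper_force: 55.0
```

drive_tool(rows=[{"x": 0, "y": 0, "z": 0.0005, "spin": 0, "fingers": -1}, {"x": 0, "y": 0, "z": 0.001, "spin": 0, "fingers": -1}, {"x": 0, "y": 0, "z": 0.001, "spin": 0, "fingers": -1}])

```text
time_s: 7.58
tcp_pos: [0.5775, -0.1596, 0.113]
eef_rot: [180.0, -0.0, -164.3]
contact_force: [-0.2, -0.6, -1.8]
gripper_width: 0.0117
gripper_force: 55.0
```

drive_tool(rows=[{"x": 0, "y": 0, "z": 0.0005, "spin": 0, "fingers": -1}, {"x": 0, "y": 0, "z": 0.001, "spin": 0, "fingers": -1}, {"x": 0, "y": 0, "z": 0.0015, "spin": 0, "fingers": -1}, {"x": 0, "y": 0, "z": 0.002, "spin": 0, "fingers": -1}, {"x": 0, "y": 0, "z": 0.002, "spin": 0, "fingers": -1}])

```text
time_s: 8.2
tcp_pos: [0.5775, -0.1596, 0.111]
eef_rot: [180.0, -0.0, -164.3]
contact_force: [0.0, 1.0, -1.8]
gripper_width: 0.0117
gripper_force: 55.0
```

Run:
```python
from h import *
s=sensors.get_state();print(s['contact_force'],s['moment'],s['tcp_pos'],s['eef_rot'])
```

```text
[ 0.01974744  0.962498   -1.77474266] [-0.03334665  0.02148053  0.05733913] [ 0.5775053  -0.15961197  0.11101368] [ 1.79998179e+02 -3.98123500e-03 -1.64311952e+02]
```

drive_tool(rows=[{"x": 0, "y": 0, "z": 0.001, "spin": 0, "fingers": -1}, {"x": 0, "y": 0, "z": 0.0015, "spin": 0, "fingers": -1}, {"x": 0, "y": 0, "z": 0.002, "spin": 0, "fingers": -1}, {"x": 0, "y": 0, "z": 0.0025, "spin": 0, "fingers": -1}, {"x": 0, "y": 0, "z": 0.0025, "spin": 0, "fingers": -1}])

```text
time_s: 8.82
tcp_pos: [0.5775, -0.1596, 0.1085]
eef_rot: [180.0, -0.0, -164.3]
contact_force: [0.4, 0.3, -2.2]
gripper_width: 0.0117
gripper_force: 55.0
```

drive_tool(rows=[{"x": 0, "y": 0, "z": 0.0005, "spin": 0, "fingers": -1}, {"x": 0, "y": 0, "z": 0.001, "spin": 0, "fingers": -1}, {"x": 0, "y": 0, "z": 0.0015, "spin": 0, "fingers": -1}, {"x": 0, "y": 0, "z": 0.0015, "spin": 0, "fingers": -1}])

```text
time_s: 9.32
tcp_pos: [0.5776, -0.1596, 0.1072]
eef_rot: [-180.0, 0.0, -164.3]
contact_force: [-0.4, 0.8, 0.3]
gripper_width: 0.0116
gripper_force: 55.0
```

drive_tool(rows=[{"x": 0, "y": 0, "z": 0.0005, "spin": 0, "fingers": -1}, {"x": 0, "y": 0, "z": 0.0005, "spin": 0, "fingers": -1}, {"x": 0, "y": 0, "z": 0.0005, "spin": 0, "fingers": -1}])

```text
time_s: 9.7
tcp_pos: [0.5776, -0.1596, 0.1067]
eef_rot: [-180.0, 0.0, -164.3]
contact_force: [-0.4, 0.7, 1.5]
gripper_width: 0.0116
gripper_force: 55.0
```

Run:
```python
from h import *
s=sensors.get_state();print(s['contact_force'],s['moment'],s['tcp_pos'],s['eef_rot'],s['joints'])
```

```text
[-0.3994199   0.66677501  1.45449678] [ 0.2283791   0.44422084 -0.00403057] [ 0.57755204 -0.15961958  0.10669065] [-1.79996360e+02  4.81053325e-03 -1.64309208e+02] [ 3.22071449e+00  2.05483081e+01 -1.91947812e+01  3.27154603e-03
 -5.02514277e+01 -7.75320144e+01]
```

drive_tool(rows=[{"x": 0, "y": 0, "z": 0, "spin": 0, "fingers": -1}])

```text
time_s: 9.82
tcp_pos: [0.5776, -0.1596, 0.1067]
eef_rot: [-180.0, 0.0, -164.3]
contact_force: [-1.3, 0.5, 0.6]
gripper_width: 0.0118
gripper_force: 55.0
```

```bash
cat > s.py <<'E'
from h import *
s=sensors.get_state();print(s['time_s'],s['contact_force'].round(2),s['moment'].round(3),s['tcp_pos'].round(4),s['eef_rot'].round(2),s['joints'][5].round(1))
E
python3 s.py
```

```text
9.825 [-1.26  0.47  0.56] [ 0.205  0.376 -0.024] [ 0.5776 -0.1596  0.1067] [-1.8000e+02  1.0000e-02 -1.6431e+02] -77.5
```

drive_tool(rows=[{"x": 0, "y": 0, "z": 0, "spin": 0.03, "fingers": -1}, {"x": 0, "y": 0, "z": 0, "spin": 0.06, "fingers": -1}, {"x": 0, "y": 0, "z": 0, "spin": 0.09, "fingers": -1}, {"x": 0, "y": 0, "z": 0, "spin": 0.12, "fingers": -1}, {"x": 0, "y": 0, "z": 0, "spin": 0.15, "fingers": -1}])

```text
time_s: 10.45
tcp_pos: [0.5778, -0.1601, 0.1067]
eef_rot: [-180.0, 0.0, -173.0]
contact_force: [0.8, -5.3, 1.5]
gripper_width: 0.0115
gripper_force: 55.0
```

```bash
python3 s.py
```

```text
10.45 [ 0.75 -5.32  1.52] [-2.219 -0.109  0.28 ] [ 0.5778 -0.1601  0.1067] [-1.7996e+02  2.0000e-02 -1.7302e+02] -86.2
```

drive_tool(rows=[{"x": 0, "y": -0.0005, "z": 0, "spin": 0, "fingers": -1}, {"x": 0, "y": -0.001, "z": 0, "spin": 0.02, "fingers": -1}, {"x": 0, "y": -0.001, "z": 0, "spin": 0.04, "fingers": -1}, {"x": 0, "y": -0.001, "z": 0, "spin": 0.04, "fingers": -1}])

```text
time_s: 10.95
tcp_pos: [0.5778, -0.1604, 0.1066]
eef_rot: [180.0, 0.0, -175.2]
contact_force: [-1.2, -0.3, 1.4]
gripper_width: 0.0119
gripper_force: 55.0
```

```bash
python3 s.py
```

```text
10.95 [-1.18 -0.3   1.43] [-0.329 -0.056  0.178] [ 0.5778 -0.1604  0.1066] [ 1.7999e+02  1.0000e-02 -1.7522e+02] -88.3
```

Both pins now share the load. I'll turn on.

drive_tool(rows=[{"x": 0, "y": 0, "z": 0, "spin": 0.03, "fingers": -1}, {"x": 0, "y": 0, "z": 0, "spin": 0.06, "fingers": -1}, {"x": 0, "y": 0, "z": 0, "spin": 0.09, "fingers": -1}, {"x": 0, "y": 0, "z": 0, "spin": 0.12, "fingers": -1}, {"x": 0, "y": 0, "z": 0, "spin": 0.15, "fingers": -1}])

```text
time_s: 11.58
tcp_pos: [0.5777, -0.1605, 0.1066]
eef_rot: [180.0, 0.0, 176.1]
contact_force: [0.5, 1.6, 1.7]
gripper_width: 0.0115
gripper_force: 55.0
```

```bash
python3 s.py
```

```text
11.575 [0.48 1.64 1.68] [ 0.47  -0.156  0.24 ] [ 0.5777 -0.1605  0.1066] [1.7999e+02 1.0000e-02 1.7609e+02] -97.0
```

drive_tool(rows=[{"x": 0, "y": 0, "z": 0, "spin": 0.03, "fingers": -1}, {"x": 0, "y": 0, "z": 0, "spin": 0.06, "fingers": -1}, {"x": 0, "y": 0, "z": 0, "spin": 0.09, "fingers": -1}, {"x": 0, "y": 0, "z": 0, "spin": 0.12, "fingers": -1}, {"x": 0, "y": 0, "z": 0, "spin": 0.15, "fingers": -1}])

```text
time_s: 12.2
tcp_pos: [0.5777, -0.1605, 0.1066]
eef_rot: [180.0, 0.0, 167.5]
contact_force: [0.8, 3.5, 1.0]
gripper_width: 0.0118
gripper_force: 55.0
```

```bash
python3 s.py
```

```text
12.2 [0.84 3.53 1.  ] [ 0.987 -0.312  0.198] [ 0.5777 -0.1605  0.1066] [1.7999e+02 1.0000e-02 1.6750e+02] -105.6
```

drive_tool(rows=[{"x": 0, "y": 0.0003, "z": 0, "spin": 0.02, "fingers": -1}, {"x": 0, "y": 0.0003, "z": 0, "spin": 0.04, "fingers": -1}, {"x": 0, "y": 0.0003, "z": 0, "spin": 0.06, "fingers": -1}, {"x": 0, "y": 0.0003, "z": 0, "spin": 0.08, "fingers": -1}])

```text
time_s: 12.7
tcp_pos: [0.5777, -0.1604, 0.1066]
eef_rot: [-180.0, 0.0, 163.0]
contact_force: [0.3, 1.0, 1.2]
gripper_width: 0.0116
gripper_force: 55.0
```

```bash
python3 s.py
```

```text
12.7 [0.27 1.01 1.18] [ 0.133 -0.383  0.245] [ 0.5777 -0.1604  0.1066] [-179.99    0.    162.95] -110.2
```

drive_tool(rows=[{"x": 0, "y": 0, "z": 0, "spin": 0.02, "fingers": -1}, {"x": 0, "y": 0, "z": 0, "spin": 0.04, "fingers": -1}, {"x": 0, "y": 0, "z": 0, "spin": 0.05, "fingers": -1}, {"x": 0, "y": 0, "z": 0, "spin": 0.05, "fingers": -1}])

```text
time_s: 13.2
tcp_pos: [0.5778, -0.1604, 0.1066]
eef_rot: [-180.0, 0.0, 160.2]
contact_force: [0.5, 0.3, 2.1]
gripper_width: 0.0116
gripper_force: 55.0
```

```bash
python3 s.py
```

```text
13.2 [0.48 0.32 2.08] [-0.132 -0.417  0.139] [ 0.5778 -0.1604  0.1066] [-1.8000e+02  1.0000e-02  1.6016e+02] -113.0
```

drive_tool(rows=[{"x": 0, "y": 0, "z": 0, "spin": 0.015, "fingers": -1}, {"x": 0, "y": 0, "z": 0, "spin": 0.03, "fingers": -1}, {"x": 0, "y": 0, "z": 0, "spin": 0.03, "fingers": -1}])

```text
time_s: 13.58
tcp_pos: [0.5777, -0.1604, 0.1066]
eef_rot: [-180.0, 0.0, 158.4]
contact_force: [0.9, 0.2, 1.6]
gripper_width: 0.0119
gripper_force: 55.0
```

```bash
python3 s.py
```

```text
13.575 [0.94 0.24 1.59] [-0.304 -0.425  0.167] [ 0.5777 -0.1604  0.1066] [-180.      0.    158.42] -114.7
```

drive_tool(rows=[{"x": 0, "y": 0, "z": 0, "spin": 0.015, "fingers": -1}, {"x": 0, "y": 0, "z": 0, "spin": 0.03, "fingers": -1}, {"x": 0, "y": 0, "z": 0, "spin": 0.03, "fingers": -1}])

```text
time_s: 13.95
tcp_pos: [0.5777, -0.1604, 0.1066]
eef_rot: [-180.0, 0.0, 156.7]
contact_force: [1.1, -0.6, 1.8]
gripper_width: 0.0116
gripper_force: 55.0
```

```bash
python3 s.py
```

```text
13.95 [ 1.1  -0.64  1.77] [-0.462 -0.459  0.18 ] [ 0.5777 -0.1604  0.1066] [-180.     0.   156.7] -116.4
```

drive_tool(rows=[{"x": 0, "y": 0, "z": 0, "spin": 0.015, "fingers": -1}, {"x": 0, "y": 0, "z": 0, "spin": 0.03, "fingers": -1}, {"x": 0, "y": 0, "z": 0, "spin": 0.03, "fingers": -1}])

```text
time_s: 14.32
tcp_pos: [0.5777, -0.1604, 0.1066]
eef_rot: [-180.0, 0.0, 155.0]
contact_force: [1.1, -1.2, 2.0]
gripper_width: 0.0118
gripper_force: 55.0
```

```bash
python3 s.py
```

```text
14.325 [ 1.12 -1.15  2.  ] [-0.586 -0.503  0.121] [ 0.5777 -0.1604  0.1066] [-180.      0.    154.99] -118.2
```

drive_tool(rows=[{"x": 0, "y": 0, "z": 0, "spin": 0.015, "fingers": -1}, {"x": 0, "y": 0, "z": 0, "spin": 0.03, "fingers": -1}, {"x": 0, "y": 0, "z": 0, "spin": 0.03, "fingers": -1}])

```text
time_s: 14.7
tcp_pos: [0.5778, -0.1603, 0.1066]
eef_rot: [-180.0, 0.0, 153.3]
contact_force: [0.6, -0.6, 2.5]
gripper_width: 0.0116
gripper_force: 55.2
```

```bash
python3 s.py
```

```text
14.7 [ 0.59 -0.59  2.53] [-0.613 -0.468  0.617] [ 0.5778 -0.1603  0.1066] [-179.99    0.    153.3 ] -119.9
```

The torque rose from about 0.2 to 0.6 N m, so the ring is at its stop. I'll ease back within the pin clearance and then lift.

drive_tool(rows=[{"x": 0, "y": 0, "z": 0, "spin": -0.02, "fingers": -1}, {"x": 0, "y": 0, "z": -0.0005, "spin": -0.04, "fingers": -1}, {"x": 0, "y": 0, "z": -0.0005, "spin": -0.04, "fingers": -1}])

```text
time_s: 15.08
tcp_pos: [0.5775, -0.1602, 0.1069]
eef_rot: [180.0, -0.0, 155.6]
contact_force: [0.5, -1.1, 0.5]
gripper_width: 0.0115
gripper_force: 55.0
```

```bash
python3 s.py
```

```text
15.075 [ 0.54 -1.09  0.54] [-0.212 -0.257 -0.012] [ 0.5775 -0.1602  0.1069] [ 1.7999e+02 -3.0000e-02  1.5558e+02] -117.6
```

drive_tool(rows=[{"x": 0, "y": 0, "z": -0.003, "spin": 0, "fingers": -1}, {"x": 0, "y": 0, "z": -0.006, "spin": 0, "fingers": -1}, {"x": 0, "y": 0, "z": -0.01, "spin": 0, "fingers": -1}, {"x": 0, "y": 0, "z": -0.016, "spin": 0, "fingers": -1}, {"x": 0, "y": 0, "z": -0.035, "spin": 0, "fingers": -1}, {"x": 0, "y": 0, "z": -0.045, "spin": 0, "fingers": -1}, {"x": 0, "y": 0, "z": -0.045, "spin": 0, "fingers": -1}, {"x": 0, "y": 0, "z": -0.045, "spin": 0, "fingers": -1}])

```text
time_s: 16.08
tcp_pos: [0.5773, -0.1602, 0.1516]
eef_rot: [-180.0, -0.0, 155.6]
contact_force: [0.6, -0.2, -2.0]
gripper_width: 0.0118
gripper_force: 55.0
```

```bash
python3 s.py
python3 - <<'E'
from h import *
s=sensors.get_state();print(s['qd'].round(2))
E
```

```text
16.075 [ 0.6  -0.23 -1.98] [-0.035 -0.084 -0.013] [ 0.5773 -0.1602  0.1516] [-1.8000e+02 -4.0000e-02  1.5557e+02] -117.6
[-0.03  0.37 -0.14  0.01  0.03 -0.02]
```

```bash
python3 g.py .5773 -.1602 .1516 155.57 .4668 -.397 .100 184.4
```

```text
x 0.0027 y -0.2613 z 0.0516 spin -0.5032
```

drive_tool(rows=[{"x": 0, "y": -0.02, "z": 0, "spin": -0.05, "fingers": -1}, {"x": 0.001, "y": -0.06, "z": 0, "spin": -0.15, "fingers": -1}, {"x": 0.001, "y": -0.11, "z": 0, "spin": -0.25, "fingers": -1}, {"x": 0.002, "y": -0.16, "z": 0.0, "spin": -0.35, "fingers": -1}, {"x": 0.002, "y": -0.205, "z": 0.005, "spin": -0.45, "fingers": -1}, {"x": 0.0027, "y": -0.24, "z": 0.015, "spin": -0.503, "fingers": -1}, {"x": 0.0027, "y": -0.2613, "z": 0.03, "spin": -0.503, "fingers": -1}, {"x": 0.0027, "y": -0.2613, "z": 0.045, "spin": -0.503, "fingers": -1}, {"x": 0.0027, "y": -0.2613, "z": 0.0516, "spin": -0.503, "fingers": -1}, {"x": 0.0027, "y": -0.2613, "z": 0.0516, "spin": -0.503, "fingers": -1}])

```text
time_s: 17.32
tcp_pos: [0.4674, -0.3962, 0.0997]
eef_rot: [180.0, -0.1, -175.6]
contact_force: [-0.3, -0.0, -1.5]
gripper_width: 0.0117
gripper_force: 55.0
```

```bash
python3 s.py
python3 - <<'E'
from h import *
o=[]
for n,x,y in(('side',270,140),('top',250,180)):
    a=snap(n)['pixels'][y:y+80,x:x+80,::-1]
    o.append(cv2.resize(np.ascontiguousarray(a),(400,400),interpolation=cv2.INTER_CUBIC))
a=snap('top')['pixels'][170:220,190:240,::-1];np.save('a.npy',a)
o2=cv2.resize(np.ascontiguousarray(a),(400,400),interpolation=cv2.INTER_CUBIC)
cv2.imwrite('pics/park.png',cv2.resize(np.hstack(o+[o2]),(798,266)))
E
```

```text
17.325 [-0.32 -0.04 -1.46] [ 0.088 -0.075  0.022] [ 0.4674 -0.3962  0.0997] [ 1.7996e+02 -7.0000e-02 -1.7555e+02] -63.5
```

View pics/park.png

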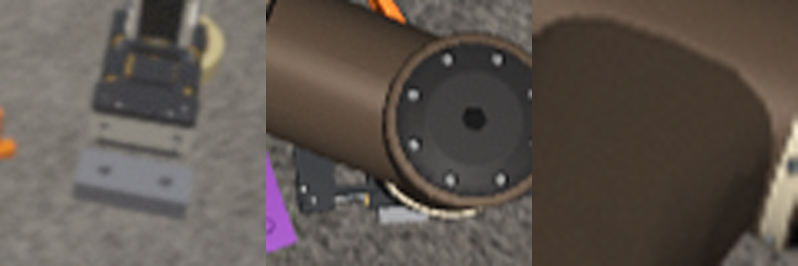

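The side view shows the block's two holes at crop (103,169) and (166,181). In the top view the arm hides the block and the ring.

Run:
```python
from h import *
c=snap('side');k=266/80
q=[onz(c,270+(x+.5)/k-.5,140+(y+.5)/k-.5,.022) for x,y in((103,169),(166,181))]
d=q[0]-q[1];print(q,(q[0]+q[1])/2,np.linalg.norm(d),np.degrees(np.arctan2(d[1],d[0])))
```

```text
[array([ 0.49390186, -0.39571919,  0.022     ]), array([ 0.43791335, -0.39892108,  0.022     ])] [ 0.46590761 -0.39732014  0.022     ] 0.05607999251599095 3.273082602785347
```

drive_tool(rows=[{"x": 0.0007, "y": -0.0008, "z": 0.01, "spin": 0.01, "fingers": -1}, {"x": 0.0007, "y": -0.0008, "z": 0.02, "spin": 0.01, "fingers": -1}, {"x": 0.0007, "y": -0.0008, "z": 0.024, "spin": 0.01, "fingers": -1}, {"x": 0.0007, "y": -0.0008, "z": 0.027, "spin": 0.01, "fingers": -1}, {"x": 0.0007, "y": -0.0008, "z": 0.029, "spin": 0.01, "fingers": -1}, {"x": 0.0007, "y": -0.0008, "z": 0.029, "spin": 0.01, "fingers": -1}])

```text
time_s: 18.27
tcp_pos: [0.4666, -0.398, 0.0714]
eef_rot: [-180.0, -0.0, -176.2]
contact_force: [0.6, 0.2, -2.2]
gripper_width: 0.0119
gripper_force: 55.0
```

```bash
python3 s.py
```

```text
18.275 [ 0.6   0.21 -2.22] [-0.036  0.001 -0.016] [ 0.4666 -0.398   0.0714] [-180.     -0.   -176.17] -63.9
```

drive_tool(rows=[{"x": 0, "y": 0.0005, "z": 0.002, "spin": 0, "fingers": -1}, {"x": 0, "y": 0.0005, "z": 0.004, "spin": 0, "fingers": -1}, {"x": 0, "y": 0.0005, "z": 0.006, "spin": 0, "fingers": -1}, {"x": 0, "y": 0.0005, "z": 0.007, "spin": 0, "fingers": -1}, {"x": 0, "y": 0.0005, "z": 0.0075, "spin": 0, "fingers": -1}, {"x": 0, "y": 0.0005, "z": 0.0075, "spin": 0, "fingers": -1}])

```text
time_s: 19.02
tcp_pos: [0.4666, -0.3975, 0.0639]
eef_rot: [180.0, -0.0, -176.2]
contact_force: [-0.0, 0.3, -2.0]
gripper_width: 0.0113
gripper_force: 55.0
```

```bash
python3 s.py
```

```text
19.025 [-0.03  0.28 -1.97] [0.006 0.014 0.043] [ 0.4666 -0.3975  0.0639] [ 180.     -0.   -176.17] -64.0
```

drive_tool(rows=[{"x": 0, "y": 0, "z": 0.0003, "spin": 0, "fingers": -1}, {"x": 0, "y": 0, "z": 0.0006, "spin": 0, "fingers": -1}, {"x": 0, "y": 0, "z": 0.0006, "spin": 0, "fingers": -1}])

```text
time_s: 19.4
tcp_pos: [0.4666, -0.3975, 0.0636]
eef_rot: [-180.0, 0.0, -176.2]
contact_force: [-0.5, 0.9, -0.3]
gripper_width: 0.0118
gripper_force: 55.0
```

drive_tool(rows=[{"x": 0, "y": 0, "z": 0, "spin": 0, "fingers": -0.6}, {"x": 0, "y": 0, "z": 0, "spin": 0, "fingers": -0.4}, {"x": 0, "y": 0, "z": 0, "spin": 0, "fingers": 0}, {"x": 0, "y": 0, "z": 0, "spin": 0, "fingers": 0.3}, {"x": 0, "y": 0, "z": 0, "spin": 0, "fingers": 0.3}, {"x": 0, "y": 0, "z": -0.01, "spin": 0, "fingers": 0.3}, {"x": 0, "y": 0, "z": -0.04, "spin": 0, "fingers": 0.3}, {"x": 0, "y": 0, "z": -0.09, "spin": 0, "fingers": 0.3}, {"x": 0, "y": 0, "z": -0.14, "spin": 0, "fingers": 0.3}, {"x": 0, "y": 0, "z": -0.16, "spin": 0, "fingers": 0.3}])

```text
time_s: 20.65
tcp_pos: [0.4676, -0.3982, 0.228]
eef_rot: [-179.8, 0.3, -176.2]
contact_force: [-0.2, 0.5, -0.9]
gripper_width: 0.0572
gripper_force: 0.0
```

drive_tool(rows=[{"x": 0.05, "y": -0.04, "z": 0, "spin": 0, "fingers": 0.3}, {"x": 0.09, "y": -0.08, "z": 0, "spin": 0, "fingers": 0.3}, {"x": 0.12, "y": -0.12, "z": 0, "spin": 0, "fingers": 0.3}, {"x": 0.14, "y": -0.16, "z": 0, "spin": 0, "fingers": 0.3}, {"x": 0.16, "y": -0.19, "z": 0, "spin": 0, "fingers": 0.3}, {"x": 0.16, "y": -0.19, "z": 0, "spin": 0, "fingers": 0.3}])

```text
time_s: 21.4
tcp_pos: [0.3179, -0.5995, 0.2234]
eef_rot: [180.0, -0.0, -176.3]
contact_force: [-0.1, 0.4, 0.5]
gripper_width: 0.057
gripper_force: 0.0
```

Run:
```python
from h import *
o=[]
for n,L in(('top',[(190,170),(265,205)]),('side',[(225,212),(285,170)])):
    a=snap(n,n+'end.png')['pixels'][:,:,::-1]
    o.append(np.hstack([cv2.resize(np.ascontiguousarray(a[y:y+50,x:x+50]),(300,300),interpolation=cv2.INTER_CUBIC) for x,y in L]))
cv2.imwrite('pics/end.png',np.vstack(o))
```

```text
(no output)
```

View pics/end.png

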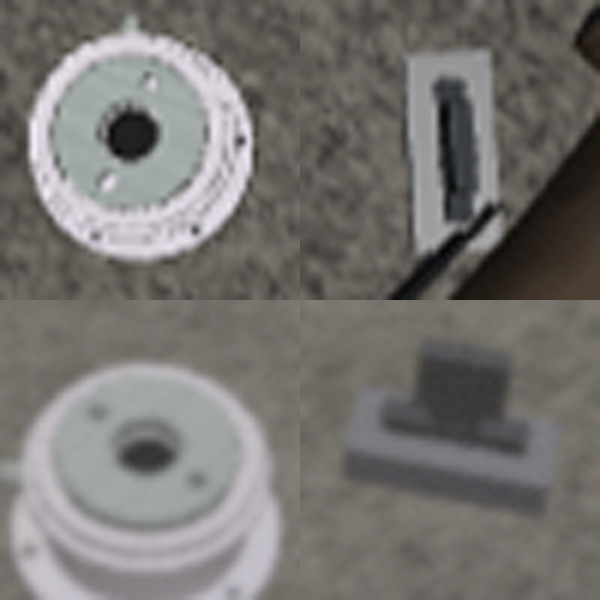

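View pics/sideend.png

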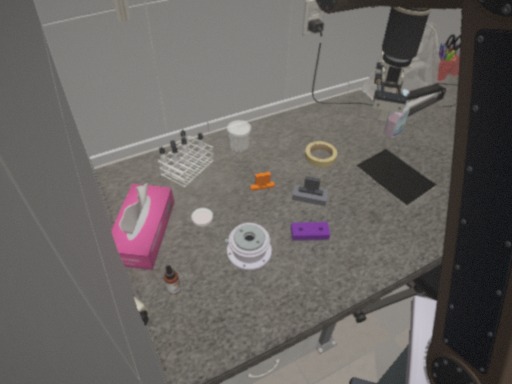

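The ring's holes have turned about 38° clockwise, to top crop (150,82) and (107,183). The spanner stands seated in its block, and the dish, tape and bottle have not moved.

```bash
python3 -c "
from plant import r
print(r.close_job())"
```

```text
the job is handed in; nothing more can be done
None
```

Job handed in at about 21 s: both pins dropped fully home, the ring was turned clockwise about 38° until the torque rose sharply (taken as its stop), the spanner stands upright in its block again, and the dish, tape and bottle were not touched.

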